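# Dock the thread tote and bring the square jar to the front

## Task

At the laundry's mending counter, lift the thread tote by its handle, carry it level without spilling its spools, set it flat inside the rimmed dock at the front of the jar carousel and let go of it. Then turn the carousel until the square jar is squarely at the front, facing the middle of the docked tote, and finish with the gripper still in firm contact with the carousel, holding it still there: do not let go at the end. Leave everything else on the counter where it is.

Things in the scene. Friction and masses are not known exactly. Their poses are not given: they have to be found in the camera images.
- tote: thread tote: open grey box 78 (its x) x 118 (its y) x 42 mm high, walls 4 mm, with a wooden bridge handle: a straight bar along its y, 18 mm wide, 118 mm long, from 90 to 104 mm above its underside, an upright at each end. About 0.25 kg; holds three loose thread spools. Origin: centre of its underside, z up
- tote_handle (a point): centre of the tote's handle bar, 97 mm above the tote's underside; axes as the tote's
- dock (a point): shallow fixed plywood tray at the front of the carousel. Inner floor 94 (its x) x 134 mm (its y), rim 8 mm above that floor. Point: centre of the inner floor, 6 mm above the table. Its x axis points to the carousel's axis, 167 mm away; z up. The tote fits with its y along the dock's y, either way round, 8 mm free on each side
- turntable: wooden disc 210 mm across, top 24 mm up; turns both ways, friction 0.05 N m, stays where left. Five glass jars with metal lids fixed on it, evenly spaced, 72 mm from the axis, tops 94 mm up: four round, 52 mm across, one square, 53 mm. Origin: on the axis at table height. The square jar is on its -x side: squarely at the front when its x axis points the same way as the dock's x
- knob (a point): the round wooden knob on the turntable's axis: 36 mm across, from 120 to 150 mm above the table; this point is its centre, 135 mm up. Fixed to the turntable: turning it turns the jars. Clear of everything to the jar lids 26 mm below it
- square_jar (a point): top centre of the square jar's lid, 72 mm from the turntable's axis
- spool0: thread spool, 26 mm across, 32 mm tall, standing loose in the tote; origin at the centre of its underside
- spool1: thread spool, 26 mm across, 32 mm tall, standing loose in the tote; origin at the centre of its underside
- spool2: thread spool, 26 mm across, 32 mm tall, standing loose in the tote; origin at the centre of its underside
- spray: bystander: white spray bottle, 68 mm across, 180 mm tall, standing; origin at its underside
- lint_brush: bystander: wooden lint brush, 200 mm long, lying; origin at its underside
- tape: bystander: round tape measure, 54 mm across, 21 mm high, lying flat; origin at its underside
- receipt_book: bystander: receipt book 85 x 150 x 17 mm, lying flat; origin at its underside
- pen_cup: bystander: grey open cup, 70 mm across, 90 mm tall; origin at its underside
- softener: bystander: closed white bottle, 60 mm across, 130 mm tall, standing; origin at its underside
- stapler: bystander: stapler 130 x 34 x 43 mm; origin at its underside
Things that resemble listed ones, but are neither listed nor needed, are in the scene too. Leave any pink look-alike of the tote alone.

How it is judged (in metres and radians):
On the way, in this order (a step that is already met when the one before it is completed fails the run):
1. the tote is lifted clear of the table (height (world z) of tote above 0.03 m), for 0.1 s.
2. the tote stands flat in the dock, let go, its spools inside (x of tote in the frame of dock between -0.012 and 0.012 m and y of tote in the frame of dock between -0.012 and 0.012 m and z of tote in the frame of dock below 0.004 m and angle between tote's own z axis and vertical below 0.06 rad and contact force between the fingers and tote below 0.1 N and x of spool0 in the frame of tote between -0.039 and 0.039 m and y of spool0 in the frame of tote between -0.059 and 0.059 m and z of spool0 in the frame of tote between -0.002 and 0.042 m and x of spool1 in the frame of tote between -0.039 and 0.039 m and y of spool1 in the frame of tote between -0.059 and 0.059 m and z of spool1 in the frame of tote between -0.002 and 0.042 m and x of spool2 in the frame of tote between -0.039 and 0.039 m and y of spool2 in the frame of tote between -0.059 and 0.059 m and z of spool2 in the frame of tote between -0.002 and 0.042 m), for 0.3 s.
3. the square jar is at the front of the carousel (y of square_jar in the frame of dock between -0.012 and 0.012 m and x of square_jar in the frame of dock below 0.12 m), for 0.2 s.
At the end, for the whole second after the job is handed in: Tote flat in the dock (within 12 mm each way, tilt under 0.06 rad), untouched, three spools in it; the square jar on the dock side, within 12 mm of the dock's middle line; turntable at rest (under 0.05 rad/s), fingers pressing it with over 1 N (all of step 2 and all of step 3 and contact force between the fingers and turntable above 1 N and angular speed of turntable below 0.05 rad/s); the arm keeps its last pose, push and grip.
It fails at once if the tote is tipped by more than 0.35 rad (20 degrees) (angle between tote's own z axis and vertical above 0.35 rad).
It fails at once if a bystander is displaced by more than 30 mm (distance of any of spray, lint_brush, tape, receipt_book, pen_cup, softener, stapler from where it was at the start of the episode above 0.03 m).
It also fails if it takes over 64 s, if anything falls off the work surface, if the arm or the gripper's body presses on something with over 40 N, if the wrist force passes 120 N, or if a joint passes its speed limit or range.

## Robot

A 6-joint arm with a two-finger parallel gripper is mounted at the origin on the work surface. World frame = base frame: x ahead of the robot, y to its left, z up, the work surface at z = 0. Lengths are in m, angles in degrees, forces in N, time in s.
With the tool pointing down it reaches from about 0.4 to 0.825 m from the base axis. Payload 7 kg.
Tool frame: the origin (TCP) lies between the finger pads; the fingertips stand 22 mm ahead of it and the grasp point (between the pads) lies 3 mm ahead of it; z points along the fingers, y is the line along which they close (so a half turn about z gives the same grasp; the last joint's range is limited). The gripper opens to 88 mm and grips with 3 to 60 N. Pads are 19 mm wide; open, the fingers measure 130 mm over their backs; the gripper's body (78 mm by 193 mm) begins 47 mm behind the grasp point.
Start: joints at [-55.285, 20.546, 0.682, 0, -70.136, -16.507], TCP at [0.211, -0.641, 0.249] pointing down, gripper open.
Joint ranges: [-176.03, 176.03], [-82.01, 121.73], [-58.28, 71.71], [-173.87, 95.51], [-174.79, -0.11], [-173.66, 173.66]. Speed limits (degrees/s): [136.94, 136.94, 172.46, 180, 180, 180].

## Interface

Orientations are given as [roll, pitch, yaw] about the fixed x, y, z axes, in that order (R = Rz(yaw) Ry(pitch) Rx(roll)).
In Python, from plant import ctrl gives the robot as it stands.
- The arm moves only by the tool apply_moves, never from a script. Its argument "targets" is a list of rows, each an object with "travel": the shift along the tool's x, y, z in mm, a list of three; "roll": the turn about the tool's z in degrees; "jaw": the finger opening in mm, from 0 to 87.6. In form: [{"travel": [tx, ty, tz], "roll": roll, "jaw": jaw}, ...]. A call has 1 to 10 rows; each row shifts and turns the commanded pose from where the row before left it, along the tool's axes as they then stand; what a row does not reach is not made up. A row lasts 1/10 s, in which the tool goes at most 50 mm and 8.59 degrees, less where a joint would pass 70% of its speed; a pose out of reach is approached as far as the arm can. A call with a gripper value outside its range is refused whole. The fingers move at their own pace and stop on an object; the grip force is fixed at half the most. Time passes only in rows, so rows that do not move let the fingers close. It gives the time, the measured TCP pose, the force, the opening and the grip force at its end, in the units of the state.
- ctrl.get_obs(): the state, without advancing time (a new reading comes with each control period).
- ctrl.snapshot(name): name is "side" or "top"; returns the picture (384x512x3 uint8, red, green, blue); there is no depth.
- ctrl.calibration(name): a dict with "K" (3x3 intrinsics, pixels), "extrinsics" (4x4, takes a point from camera to world coordinates). Camera axes: x right, y down, z forward; pixel columns grow to the right and rows downward; lengths in m; the calibration is good to about 2 mm. A picture is of the moment at which its call begins. calibration takes no time and is no camera call.
- ctrl.close_job(): hands the job in; it is judged then, once.
The state is a dict: "clock": time; "joint_pos": joint angles; "qvel": joint speeds; "tau": joint torques, N m; "tool_pos": TCP position; "orientation": TCP orientation; "force": force on the tool from outside, world axes, zero at the start; "moment": the same for the moment, N m; "opening": finger opening in m; "gripper_force": force on a finger pad.
Only numpy, scipy, OpenCV 4.12 (cv2) and the standard library are available. Lean on these libraries where they do the work, as an engineer would, in place of code of your own. Each camera call takes 0.05 s, during which the arm holds its last target. There are 200 camera calls.

## Working session

There is one attempt and no reset: what is moved stays moved. The work goes in short steps, Python scripts to look and compute and a tool call to move; the robot and the scene stay as the last step left them, time stands still between calls to the robot, and variables do not carry over. Pictures are saved under pics/ and viewed, at most 10 in all, crops included, and the job is handed in when it is done.

Besides the shell and the picture viewer there is one more tool, called after ">>>" as a command line: name --argument value ..., lists and objects as JSON in quotes. apply_moves: Moves the arm, as the interface text tells. Its arguments: {"type":"object","properties":{"targets":{"type":"array","items":{"type":"object","properties":{"travel":{"type":"array","items":{"type":"number"}},"roll":{"type":"number"},"jaw":{"type":"number"}}}}},"required":["targets"]}

```bash
mkdir -p pics; python3 - <<'E'
from plant import ctrl
import cv2,numpy as np
for n in("top","side"):
    cv2.imwrite(f"pics/{n}0.png",cv2.resize(ctrl.snapshot(n)[:,:,::-1],None,fx=1.5,fy=1.5,interpolation=cv2.INTER_CUBIC))
    c=ctrl.calibration(n);print(n,np.round(c["K"],1).tolist(),np.round(c["extrinsics"],3).tolist())
o=ctrl.get_obs();print(o["tool_pos"],o["orientation"],o["clock"])
E
```

```text
top [[394.3, 0.0, 252.7], [0.0, 394.3, 194.6], [0.0, 0.0, 1.0]] [[-0.018, -0.998, 0.065, 0.455], [-1.0, 0.017, -0.01, 0.022], [0.009, -0.065, -0.998, 1.393], [0.0, 0.0, 0.0, 1.0]]
side [[496.2, 0.0, 256.6], [0.0, 496.2, 188.6], [0.0, 0.0, 1.0]] [[-0.79, -0.475, 0.388, -0.031], [-0.614, 0.605, -0.507, 0.741], [0.006, -0.639, -0.769, 1.259], [0.0, 0.0, 0.0, 1.0]]
[ 0.21077672 -0.64081035  0.24773136] [ 1.79914350e+02 -8.44996784e-03 -1.61795507e+02] 0.1
```

View pics/top0.png

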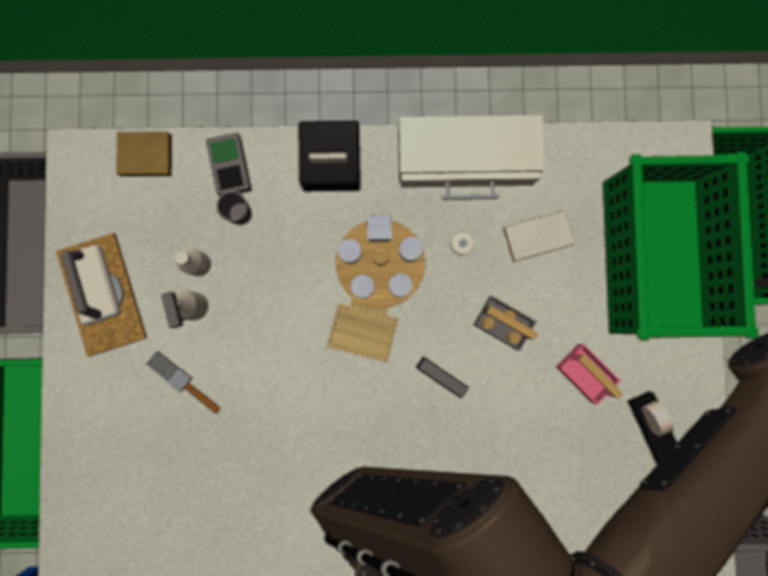

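View pics/side0.png

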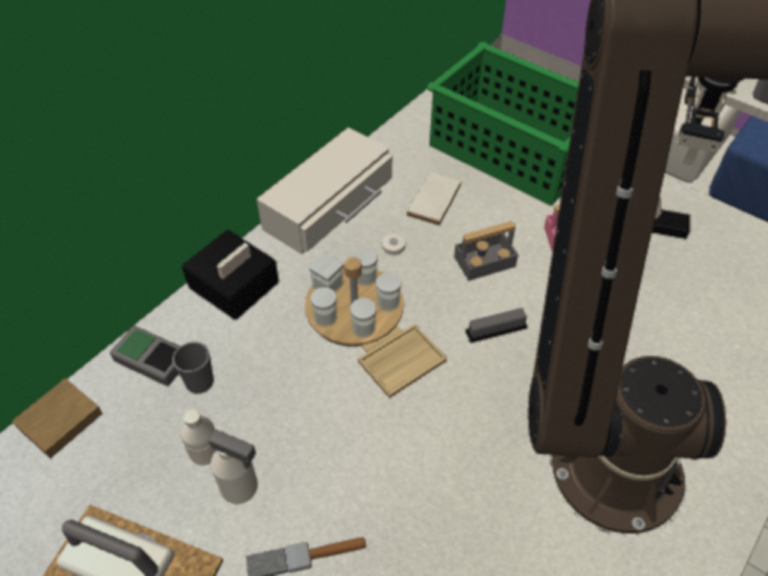

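The top view shows the tote at about (505,322), its bar running (489,303)→(535,336), the dock at (362,332), the turntable at (380,262) and the square jar at the back at (379,227). These are pixels in the 1.5× picture. Next is a closer crop for precise corners.

```bash
cat >h.py <<'E'
from plant import ctrl
import cv2,numpy as np
def ray(n,uv,z):
    c=ctrl.calibration(n);K=np.array(c["K"]);T=np.array(c["extrinsics"])
    d=T[:3,:3]@np.linalg.solve(K,[uv[0],uv[1],1]);o=T[:3,3]
    return o+d*(z-o[2])/d[2]
def proj(n,p):
    c=ctrl.calibration(n);K=np.array(c["K"]);T=np.linalg.inv(np.array(c["extrinsics"]))
    q=K@(T[:3,:3]@np.array(p)+T[:3,3]);return q[:2]/q[2]
def tool(p):  # world delta -> tool axes in mm
    from scipy.spatial.transform import Rotation as R
    o=ctrl.get_obs();return R.from_euler('xyz',o["orientation"],degrees=True).inv().apply(np.array(p)-o["tool_pos"])*1000
def crop(n,x0,y0,x1,y1,f,name):
    im=ctrl.snapshot(n)[y0:y1,x0:x1,::-1]
    cv2.imwrite(f"pics/{name}.png",cv2.resize(im,None,fx=f,fy=f,interpolation=cv2.INTER_CUBIC))
E
python3 - <<'E'
from h import *
crop("top",210,140,370,250,5,"c1")
im=ctrl.snapshot("top")
hsv=cv2.cvtColor(im,cv2.COLOR_RGB2HSV)
for uv in[(253,174),(240,222),(254,181),(338,213),(350,220),(326,214)]:print(uv,hsv[uv[1],uv[0]])
m=((hsv[...,1]>90)&(hsv[...,0]>8)&(hsv[...,0]<30)).astype(np.uint8)
n,l,s,c=cv2.connectedComponentsWithStats(m)
for i in range(1,n):
    if s[i,4]>30:
        cn=cv2.findContours((l==i).astype(np.uint8),0,1)[0][0];print(s[i],c[i],cv2.minAreaRect(cn))
E
```

```text
(253, 174) [ 18 135 155]
(240, 222) [ 20 115 160]
(254, 181) [ 18 135 160]
(338, 213) [ 18 138 170]
(350, 220) [ 18 139 171]
(326, 214) [ 19 139 156]
[  78   88   36   29 1025] [ 95.4595122 102.1004878] ((95.5, 102.0), (28.0, 35.0), 90.0)
[ 219  148   64   93 2905] [248.02891566 195.93321859] ((249.176513671875, 191.29412841796875), (58.69362258911133, 91.19339752197266), 14.03624439239502)
[  38  156   59   81 1527] [ 72.43811395 202.20039293] ((66.90052032470703, 196.03028869628906), (73.6222915649414, 41.05378723144531), 73.0724868774414)
[321 204  37  25 372] [338.42473118 215.65053763] ((339.5141296386719, 216.67454528808594), (36.714603424072266, 19.32858657836914), 29.05460548400879)
[386 237  28  28 213] [399.58215962 249.94835681] ((400.1135559082031, 250.3914031982422), (36.100669860839844, 6.032487869262695), 46.27302551269531)
[ 392  240  120  144 8123] [466.29951988 331.39615905] ((474.5137939453125, 321.6231384277344), (76.99185180664062, 173.97552490234375), 37.443660736083984)
[123 256  23  19 126] [134.51587302 264.96825397] ((134.1951446533203, 264.756103515625), (27.174236297607422, 4.685213088989258), 38.65980911254883)
[235 313  92  14 328] [283.73170732 317.05792683] ((280.4776916503906, 319.3289794921875), (90.65628814697266, 9.31759262084961), 3.8785240650177)
[ 208  318  194   66 5602] [307.58336308 360.4580507 ] ((304.5, 350.5), (193.0, 65.0), -0.0)
```

View pics/c1.png

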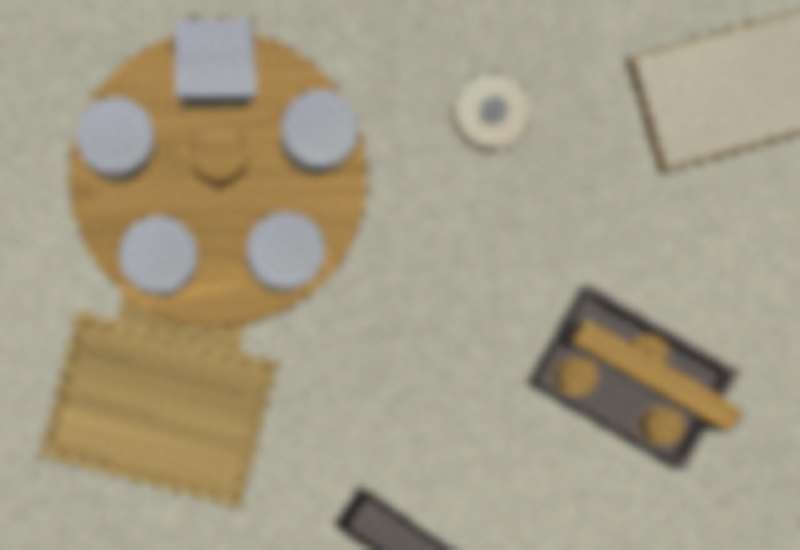

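The crop (5×, offset 210,140) gives these corner positions:
- **Bar:** (585,318), (572,342), (742,405), (730,430).
- **Tote rim:** (585,285), (737,372), (683,468), (530,382).
- **Dock:** (78,315), (275,362), (240,505), (42,458).
- **Disc:** centre (218,178).
- **Square lid:** centre (216,58).

```bash
python3 - <<'E'
from h import *
W=lambda pts,z:np.array([ray("top",((x+.5)/5-.5+210,(y+.5)/5-.5+140),z) for x,y in pts])
ang=lambda d:np.degrees(np.arctan2(d[1],d[0]))
bar=W([(585,318),(572,342),(730,430),(742,405)],.104)
e=W([(578,330),(736,417)],.104);print("bar",bar.mean(0),np.linalg.norm(e[1]-e[0]),ang(e[1]-e[0]))
t=W([(585,285),(737,372),(683,468),(530,382)],.042);print("tote",t.mean(0),[np.linalg.norm(t[i]-t[i-1]) for i in range(4)],ang(t[1]-t[0]),ang(t[2]-t[3]))
d=W([(78,315),(275,362),(240,505),(42,458)],.014);D=d.mean(0);print("dock",D,[np.linalg.norm(d[i]-d[i-1]) for i in range(4)],ang(d[0]-d[3]),ang(d[1]-d[2]),ang(d[0]-d[1])-90,ang(d[3]-d[2])-90)
T=W([(218,178)],.024)[0];print("disc",T,"dist",np.linalg.norm((T-D)[:2]),ang(T-D))
J=W([(216,58),(115,135),(158,253),(286,250),(319,129)],.094)
print("jarmean",J.mean(0)); A=J.mean(0)
print([ (round(np.linalg.norm((j-A)[:2]),4),round(ang(j-A),1)) for j in J])
print("knob px pred",proj("top",[A[0],A[1],.15]),proj("side",[A[0],A[1],.15])*1.5, proj("side",bar.mean(0))*1.5)
E
```

```text
bar [ 0.46912531 -0.27889658  0.104     ] 0.11747440917055331 -119.97310937732543
tote [ 0.46810509 -0.27717926  0.042     ] [np.float64(0.07699314137833843), np.float64(0.11974001164888737), np.float64(0.07588661038199251), np.float64(0.11959500589314348)] -120.96048993240991 -120.43012175504899
dock [0.45112819 0.04938295 0.014     ] [np.float64(0.1026633845437926), np.float64(0.14169434667256817), np.float64(0.10243292955345361), np.float64(0.14168091030054253)] -14.884961891117252 -14.893625641297819 -14.421410905988864 -14.328166735516447
disc [0.61190356 0.00525731 0.024     ] dist 0.16672070496894728 -15.347228201631156
jarmean [0.61264572 0.00540377 0.094     ]
[(np.float64(0.0715), np.float64(0.5)), (np.float64(0.0717), np.float64(72.9)), (np.float64(0.0711), np.float64(144.6)), (np.float64(0.072), np.float64(-142.9)), (np.float64(0.0707), np.float64(-71.2))]
knob px pred [253.55050188 170.4246957 ] [352.54137865 261.24712723] [488.75835466 228.29059766]
```

>>> apply_moves --targets '[{"roll":-8.3,"travel":[0,0,0],"jaw":60},{"roll":-8.3,"travel":[0,0,0],"jaw":60},{"roll":-8.3,"travel":[0,0,0],"jaw":60},{"roll":-8.3,"travel":[0,0,0],"jaw":60},{"roll":-8.3,"travel":[0,0,0],"jaw":60},{"roll":0,"travel":[-20,-3,0],"jaw":60},{"roll":0,"travel":[-35,-3,0],"jaw":60},{"roll":0,"travel":[-40,-4,0],"jaw":60},{"roll":0,"travel":[-40,-4,0],"jaw":60},{"roll":0,"travel":[-40,-4,0],"jaw":60}]'

```text
clock: 1.2
tool_pos: [0.3152, -0.4978, 0.2484]
orientation: [180.0, 0.0, -120.3]
force: [0.5, -1.2, -0.0]
opening: 0.0603
gripper_force: 0.0
```

>>> apply_moves --targets '[{"roll":0,"travel":[-40,-4,0],"jaw":60},{"roll":0,"travel":[-40,-4,0],"jaw":60},{"roll":0,"travel":[-40,-4,0],"jaw":60},{"roll":0,"travel":[-40,-3,0],"jaw":60},{"roll":0,"travel":[-40,-3,0],"jaw":60},{"roll":0,"travel":[-30,-3,0],"jaw":60},{"roll":0,"travel":[-20,0,20],"jaw":60},{"roll":0,"travel":[-15,0,30],"jaw":60},{"roll":0,"travel":[0,0,20],"jaw":60},{"roll":0,"travel":[0,0,0],"jaw":60}]'

```text
clock: 2.2
tool_pos: [0.465, -0.2798, 0.1758]
orientation: [179.7, -0.1, -120.3]
force: [0.2, -0.3, -0.3]
opening: 0.06
gripper_force: 0.0
```

```bash
python3 - <<'E'
from h import *
o=ctrl.get_obs();print(o["tool_pos"],o["orientation"],o["clock"],o["opening"])
print(tool([.4687,-.278,.100]))
crop("side",280,110,400,200,5,"c2")
E
```

```text
[ 0.46496711 -0.27984081  0.17581369] [ 1.79700589e+02 -6.08712414e-02 -1.20260572e+02] 2.2 0.060009059857344
[-3.55165799 -2.69273697 75.79692779]
```

View pics/c2.png

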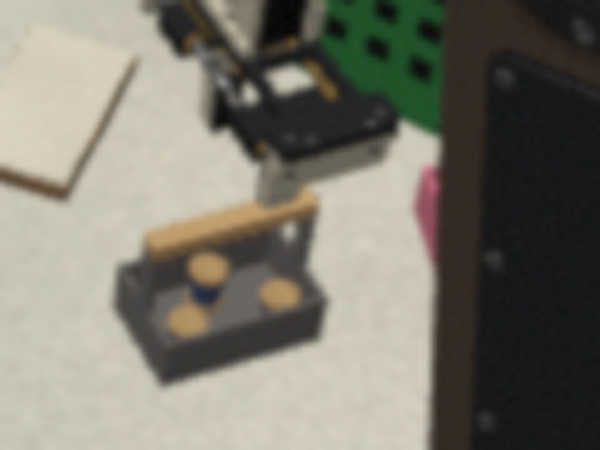

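The side view shows the open fingers above the bar. The bar centre at about (232,222) in the crop agrees with the top-view estimate to a few mm, so I descend.

>>> apply_moves --targets '[{"roll":0,"travel":[-3,-3,15],"jaw":60},{"roll":0,"travel":[0,0,20],"jaw":60},{"roll":0,"travel":[0,0,20],"jaw":60},{"roll":0,"travel":[0,0,14],"jaw":60},{"roll":0,"travel":[0,0,6],"jaw":60},{"roll":0,"travel":[0,0,0],"jaw":40},{"roll":0,"travel":[0,0,0],"jaw":28},{"roll":0,"travel":[0,0,0],"jaw":22},{"roll":0,"travel":[0,0,0],"jaw":18},{"roll":0,"travel":[0,0,0],"jaw":10}]'

```text
clock: 3.25
tool_pos: [0.4708, -0.2799, 0.1041]
orientation: [-180.0, 0.0, -120.3]
force: [-2.0, 1.9, 1.1]
opening: 0.0258
gripper_force: 0.8
```

>>> apply_moves --targets '[{"roll":0,"travel":[0,0,0],"jaw":5},{"roll":0,"travel":[0,0,0],"jaw":5},{"roll":0,"travel":[0,0,0],"jaw":5},{"roll":0,"travel":[0,0,-2],"jaw":5},{"roll":0,"travel":[0,0,-4],"jaw":5},{"roll":0,"travel":[0,0,-6],"jaw":5}]'

```text
clock: 3.85
tool_pos: [0.4704, -0.2798, 0.1156]
orientation: [180.0, -0.0, -120.3]
force: [0.1, -1.1, -2.5]
opening: 0.018
gripper_force: 30.0
```

>>> apply_moves --targets '[{"roll":0,"travel":[0,0,-8],"jaw":5},{"roll":0,"travel":[0,0,-12],"jaw":5},{"roll":0,"travel":[0,0,-15],"jaw":5},{"roll":0,"travel":[0,0,-15],"jaw":5},{"roll":0,"travel":[0,0,-15],"jaw":5},{"roll":0,"travel":[0,0,-15],"jaw":5},{"roll":0,"travel":[0,0,-12],"jaw":5},{"roll":0,"travel":[0,0,-8],"jaw":5},{"roll":0,"travel":[0,0,-4],"jaw":5},{"roll":0,"travel":[0,0,0],"jaw":5}]'

```text
clock: 4.85
tool_pos: [0.4707, -0.2799, 0.22]
orientation: [-180.0, 0.0, -120.3]
force: [-0.6, 0.3, -3.5]
opening: 0.0176
gripper_force: 30.0
```

```bash
python3 - <<'E'
from h import *
o=ctrl.get_obs();print(o["tool_pos"],o["orientation"],o["clock"],o["opening"],o["gripper_force"],o["force"])
print(tool([.451,.0494,.2]))
crop("side",250,60,410,180,5,"c3")
E
```

```text
[ 0.47073495 -0.27985965  0.21997641] [-1.79961890e+02  1.78987044e-02 -1.20293572e+02] 4.85 0.01759905965728798 29.957056045532227 [-0.58593928  0.31280791 -3.51959429]
[-274.33878763  183.14218      19.94030044]
```

View pics/c3.png

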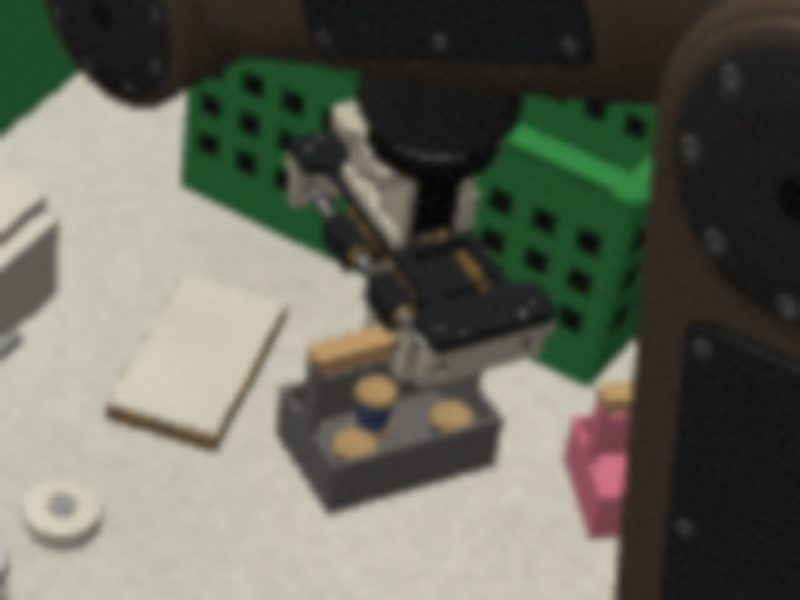

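The tote hangs level with all three spools inside, clear of the table. Next I turn it to the dock's angle and carry it over.

>>> apply_moves --targets '[{"roll":-3,"travel":[0,0,0],"jaw":5},{"roll":-4.7,"travel":[0,0,0],"jaw":5},{"roll":-4.7,"travel":[0,0,0],"jaw":5},{"roll":-3,"travel":[0,0,0],"jaw":5},{"roll":0,"travel":[-6,2,0],"jaw":5},{"roll":0,"travel":[-12,4,0],"jaw":5},{"roll":0,"travel":[-18,6,0],"jaw":5},{"roll":0,"travel":[-22,7,0],"jaw":5},{"roll":0,"travel":[-24,8,0],"jaw":5},{"roll":0,"travel":[-24,8,0],"jaw":5}]'

```text
clock: 5.9
tool_pos: [0.4635, -0.1668, 0.2193]
orientation: [180.0, 0.0, -105.0]
force: [1.6, -1.0, -3.2]
opening: 0.0179
gripper_force: 30.0
```

>>> apply_moves --targets '[{"roll":0,"travel":[-26,8.6,0],"jaw":5},{"roll":0,"travel":[-26,8.6,0],"jaw":5},{"roll":0,"travel":[-26,8.6,0],"jaw":5},{"roll":0,"travel":[-26,8.6,0],"jaw":5},{"roll":0,"travel":[-26,8.6,0],"jaw":5},{"roll":0,"travel":[-26,8.6,0],"jaw":5},{"roll":0,"travel":[-20,6.6,0],"jaw":5},{"roll":0,"travel":[-14,4.6,0],"jaw":5},{"roll":0,"travel":[-10,3.3,0],"jaw":5},{"roll":0,"travel":[-7,2.6,0],"jaw":5}]'

```text
clock: 6.9
tool_pos: [0.4504, 0.0503, 0.2195]
orientation: [180.0, 0.0, -104.9]
force: [0.6, 0.1, -1.9]
opening: 0.0177
gripper_force: 30.0
```

>>> apply_moves --targets '[{"roll":0,"travel":[0,0,5],"jaw":5},{"roll":0,"travel":[0,0,10],"jaw":5},{"roll":0,"travel":[0,0,14],"jaw":5},{"roll":0,"travel":[0,0,14],"jaw":5},{"roll":0,"travel":[0,0,14],"jaw":5},{"roll":0,"travel":[0,0,10],"jaw":5},{"roll":0,"travel":[0,0,5],"jaw":5},{"roll":0,"travel":[0,0,0],"jaw":5},{"roll":0,"travel":[0,0,0],"jaw":5},{"roll":0,"travel":[0,0,0],"jaw":5}]'

```text
clock: 7.9
tool_pos: [0.4513, 0.0494, 0.1481]
orientation: [-179.9, 0.0, -104.9]
force: [0.6, 0.3, -2.3]
opening: 0.0179
gripper_force: 30.0
```

```bash
python3 - <<'E'
from h import *
o=ctrl.get_obs();print(o["tool_pos"],o["orientation"],o["clock"],o["opening"],o["gripper_force"],o["force"])
print(tool([.451,.0494,.11]))
crop("side",180,150,320,255,5,"c4")
E
```

```text
[0.45125438 0.04943763 0.14812898] [-1.79949991e+02  3.92844351e-02 -1.04887299e+02] 7.9 0.01792877650704801 29.957100749015808 [ 0.64261945  0.266076   -2.31186634]
[ 0.12786237  0.2694543  38.12867659]
```

View pics/c4.png

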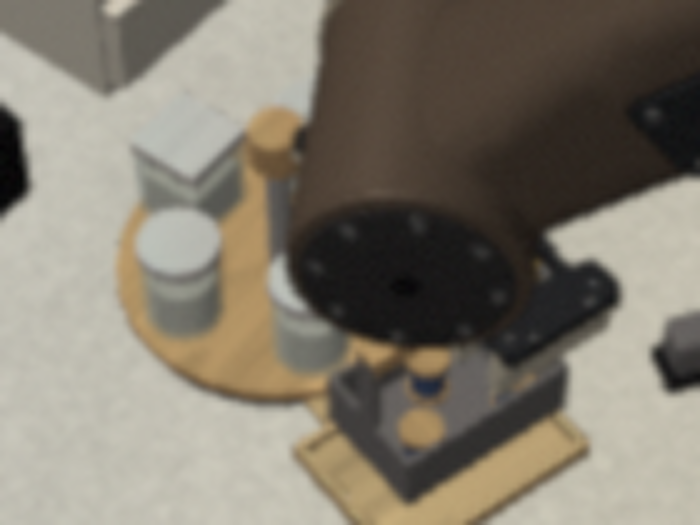

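Level and lined up over the dock. Lowering gently.

>>> apply_moves --targets '[{"roll":0,"travel":[0,0,5],"jaw":5},{"roll":0,"travel":[0,0,8],"jaw":5},{"roll":0,"travel":[0,0,8],"jaw":5},{"roll":0,"travel":[0,0,6],"jaw":5},{"roll":0,"travel":[0,0,4],"jaw":5},{"roll":0,"travel":[0,0,2],"jaw":5},{"roll":0,"travel":[0,0,0],"jaw":5},{"roll":0,"travel":[0,0,0],"jaw":5}]'

```text
clock: 8.75
tool_pos: [0.451, 0.0494, 0.1147]
orientation: [-180.0, 0.0, -104.9]
force: [0.3, -0.1, -3.0]
opening: 0.0179
gripper_force: 30.0
```

>>> apply_moves --targets '[{"roll":0,"travel":[0,0,2],"jaw":5},{"roll":0,"travel":[0,0,2],"jaw":5},{"roll":0,"travel":[0,0,0],"jaw":5},{"roll":0,"travel":[0,0,0],"jaw":5}]'

```text
clock: 9.15
tool_pos: [0.4508, 0.0493, 0.1106]
orientation: [-180.0, 0.0, -104.9]
force: [0.2, 0.3, -2.4]
opening: 0.0177
gripper_force: 30.0
```

>>> apply_moves --targets '[{"roll":0,"travel":[0,0,1.5],"jaw":5},{"roll":0,"travel":[0,0,0],"jaw":5},{"roll":0,"travel":[0,0,0],"jaw":5}]'

```text
clock: 9.45
tool_pos: [0.4509, 0.0494, 0.1094]
orientation: [-180.0, 0.0, -104.9]
force: [-1.2, 1.0, 2.8]
opening: 0.0178
gripper_force: 30.0
```

Contact is felt: the force went from -2.4 to +2.8 N at the seated height. Releasing and rising.

>>> apply_moves --targets '[{"roll":0,"travel":[0,0,0],"jaw":24},{"roll":0,"travel":[0,0,0],"jaw":40},{"roll":0,"travel":[0,0,0],"jaw":56},{"roll":0,"travel":[0,0,0],"jaw":60},{"roll":0,"travel":[0,0,0],"jaw":60},{"roll":0,"travel":[0,0,-5],"jaw":60},{"roll":0,"travel":[0,0,-15],"jaw":60},{"roll":0,"travel":[0,0,-25],"jaw":60},{"roll":0,"travel":[0,0,-30],"jaw":60},{"roll":0,"travel":[0,0,-20],"jaw":60}]'

```text
clock: 10.45
tool_pos: [0.4514, 0.0494, 0.2064]
orientation: [-179.9, 0.1, -104.9]
force: [0.1, 0.2, -0.4]
opening: 0.0598
gripper_force: 0.0
```

>>> apply_moves --targets '[{"roll":7.5,"travel":[0,0,-10],"jaw":60},{"roll":7.5,"travel":[0,0,0],"jaw":60},{"roll":7.5,"travel":[0,0,0],"jaw":60},{"roll":7.5,"travel":[0,0,0],"jaw":60},{"roll":7.5,"travel":[0,0,0],"jaw":60},{"roll":7.5,"travel":[0,0,0],"jaw":60},{"roll":0,"travel":[0,0,0],"jaw":60},{"roll":0,"travel":[0,0,0],"jaw":60}]'

```text
clock: 11.25
tool_pos: [0.4508, 0.0493, 0.2143]
orientation: [-180.0, 0.0, -149.7]
force: [-0.0, 0.0, -0.0]
opening: 0.0597
gripper_force: 0.0
```

```bash
python3 - <<'E'
from h import *
o=ctrl.get_obs();print(o["tool_pos"],o["orientation"],o["clock"],o["opening"],o["joint_pos"])
print(tool([.6123,.0053,.138]))
crop("side",180,150,320,255,5,"c5")
E
```

```text
[0.4508412  0.04928764 0.21430387] [-1.79999011e+02  1.57464503e-02 -1.49670776e+02] 11.25 0.05969287418450742 [ 3.12583589e+01  7.95085608e-01 -2.89485672e+01  1.43269873e-03
 -6.02406189e+01 -9.09298465e+01]
[-117.12792393 -119.49760695   76.33812782]
```

View pics/c5.png

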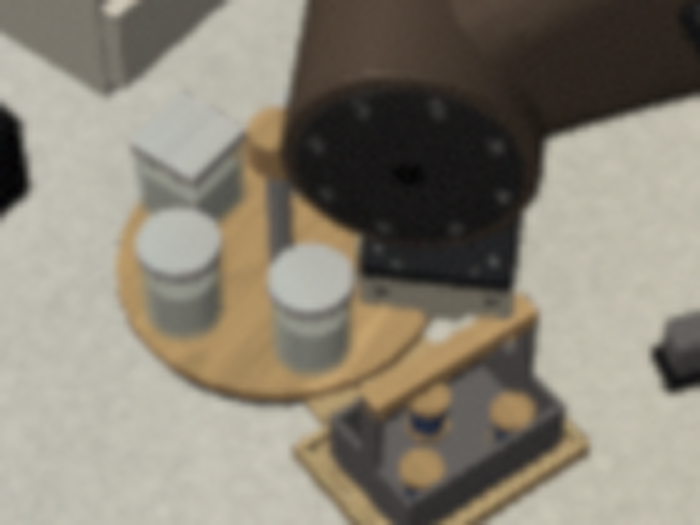

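Tote seated inside the rim with three spools in it. Moving above the knob.

>>> apply_moves --targets '[{"roll":0,"travel":[-8,-8,0],"jaw":60},{"roll":0,"travel":[-18,-18,0],"jaw":60},{"roll":0,"travel":[-22,-22,0],"jaw":60},{"roll":0,"travel":[-22,-22,0],"jaw":60},{"roll":0,"travel":[-22,-22,0],"jaw":60},{"roll":0,"travel":[-17,-18,0],"jaw":60},{"roll":0,"travel":[-8,-9.5,0],"jaw":60},{"roll":0,"travel":[0,0,20],"jaw":60},{"roll":0,"travel":[0,0,0],"jaw":60},{"roll":0,"travel":[0,0,0],"jaw":60}]'

```text
clock: 12.3
tool_pos: [0.6116, 0.0044, 0.1939]
orientation: [180.0, -0.1, -149.8]
force: [0.3, 0.1, 0.9]
opening: 0.0603
gripper_force: 0.0
```

```bash
python3 - <<'E'
from h import *
o=ctrl.get_obs();print(o["tool_pos"],o["orientation"],o["clock"],o["opening"],o["joint_pos"])
print(tool([.6123,.0053,.138]))
crop("side",180,110,320,215,5,"c6")
E
```

```text
[0.61163587 0.00437171 0.19388134] [ 1.79991888e+02 -8.19038650e-02 -1.49848538e+02] 12.3 0.0602794450209247 [ 1.86895676e+01  1.69671983e+01 -1.19708830e+01  9.50539925e-03
 -6.11438016e+01 -7.85427048e+01]
[-1.1204276   0.46119583 55.87986028]
```

View pics/c6.png

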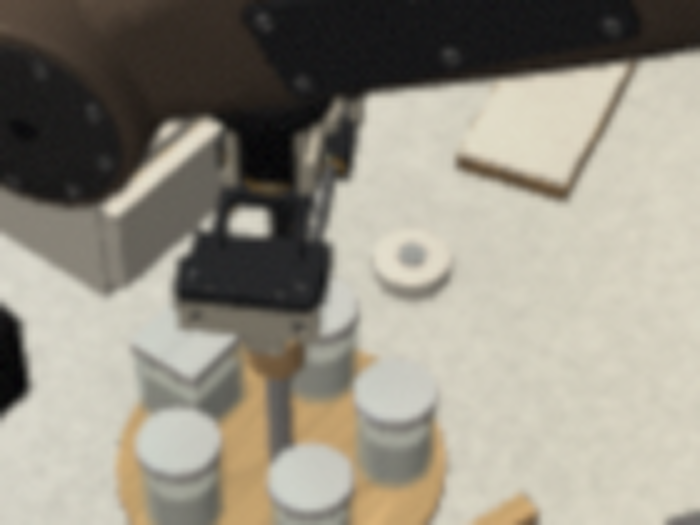

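The gripper is centred over the knob and the surroundings are clear. Descending and gripping.

>>> apply_moves --targets '[{"roll":0,"travel":[-1,0,15],"jaw":60},{"roll":0,"travel":[0,0,20],"jaw":60},{"roll":0,"travel":[0,0,14],"jaw":60},{"roll":0,"travel":[0,0,7],"jaw":60},{"roll":0,"travel":[0,0,0],"jaw":46},{"roll":0,"travel":[0,0,0],"jaw":38},{"roll":0,"travel":[0,0,0],"jaw":25},{"roll":0,"travel":[0,0,0],"jaw":20},{"roll":0,"travel":[0,0,0],"jaw":20},{"roll":0,"travel":[0,0,0],"jaw":20}]'

```text
clock: 13.35
tool_pos: [0.6121, 0.0074, 0.1389]
orientation: [179.8, 0.1, -149.9]
force: [-6.9, 11.8, 5.1]
opening: 0.0353
gripper_force: 30.0
```

A side force of about 13 N shows the knob sits about 2.5 mm further along tool +y. I correct for that before turning.

>>> apply_moves --targets '[{"roll":0,"travel":[0,2.5,0],"jaw":20},{"roll":0,"travel":[0,0,0],"jaw":20},{"roll":0,"travel":[0,0,0],"jaw":20}]'

```text
clock: 13.65
tool_pos: [0.6121, 0.0075, 0.1389]
orientation: [-180.0, 0.1, -149.9]
force: [-0.5, 2.2, 3.8]
opening: 0.0354
gripper_force: 30.0
```

>>> apply_moves --targets '[{"roll":-3,"travel":[0,0,0],"jaw":20},{"roll":-5,"travel":[0,0,0],"jaw":20},{"roll":-6,"travel":[0,0,0],"jaw":20},{"roll":-6,"travel":[0,0,0],"jaw":20},{"roll":-6,"travel":[0,0,0],"jaw":20},{"roll":-6,"travel":[0,0,0],"jaw":20},{"roll":-6,"travel":[0,0,0],"jaw":20},{"roll":-6,"travel":[0,0,0],"jaw":20},{"roll":-4,"travel":[0,0,0],"jaw":20},{"roll":-2,"travel":[0,0,0],"jaw":20}]'

```text
clock: 14.65
tool_pos: [0.6119, 0.0075, 0.1389]
orientation: [-180.0, 0.0, -99.7]
force: [-1.7, 2.6, 5.0]
opening: 0.0354
gripper_force: 30.0
```

>>> apply_moves --targets '[{"roll":-3,"travel":[0,0,0],"jaw":20},{"roll":-5,"travel":[0,0,0],"jaw":20},{"roll":-6,"travel":[0,0,0],"jaw":20},{"roll":-7,"travel":[0,0,0],"jaw":20},{"roll":-7,"travel":[0,0,0],"jaw":20},{"roll":-7,"travel":[0,0,0],"jaw":20},{"roll":-7,"travel":[0,0,0],"jaw":20},{"roll":-7,"travel":[0,0,0],"jaw":20},{"roll":-7,"travel":[0,0,0],"jaw":20},{"roll":-7,"travel":[0,0,0],"jaw":20}]'

```text
clock: 15.65
tool_pos: [0.6117, 0.0074, 0.1389]
orientation: [-180.0, -0.0, -36.6]
force: [-2.2, 3.0, 5.8]
opening: 0.0354
gripper_force: 30.0
```

>>> apply_moves --targets '[{"roll":-7,"travel":[0,0,0],"jaw":20},{"roll":-7,"travel":[0,0,0],"jaw":20},{"roll":-7,"travel":[0,0,0],"jaw":20},{"roll":-7,"travel":[0,0,0],"jaw":20},{"roll":-7,"travel":[0,0,0],"jaw":20},{"roll":-6,"travel":[0,0,0],"jaw":20},{"roll":-5,"travel":[0,0,0],"jaw":20},{"roll":-4,"travel":[0,0,0],"jaw":20},{"roll":-1.3,"travel":[0,0,0],"jaw":20},{"roll":0,"travel":[0,0,0],"jaw":20}]'

```text
clock: 16.65
tool_pos: [0.6117, 0.0072, 0.1389]
orientation: [180.0, -0.0, 14.5]
force: [-2.9, 2.2, 5.3]
opening: 0.0356
gripper_force: 30.0
```

```bash
python3 - <<'E'
from h import *
o=ctrl.get_obs();print(o["tool_pos"],o["orientation"],o["clock"],o["opening"],o["joint_pos"],o["force"])
a=ctrl.snapshot("top")[130:250,200:300,::-1];b=ctrl.snapshot("side")[150:270,180:300,::-1]
f=lambda i:cv2.resize(i,None,fx=3.6,fy=3.6,interpolation=cv2.INTER_CUBIC)
cv2.imwrite("pics/c7.png",np.hstack([f(a),f(b)]))
E
```

```text
[0.61170988 0.00724001 0.13888608] [ 1.79985407e+02 -2.65681383e-02  1.44843274e+01] 16.65 0.0355504210890153 [ 1.89601048e+01  1.98002383e+01 -1.58133582e+01  2.04527225e-02
 -5.43610569e+01  8.55123057e+01] [-2.90184913  2.20943193  5.29275424]
```

View pics/c7.png

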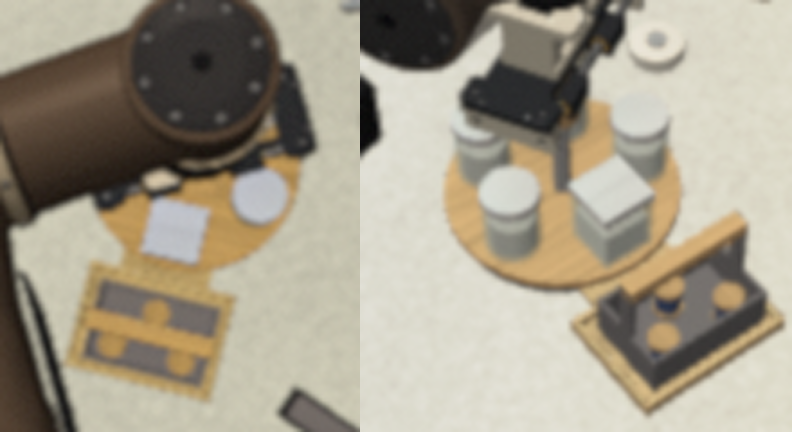

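The square jar lid is at about (177,230) in the left half of the picture, facing the dock. The tote is centred in the dock. Checking the numbers.

```bash
python3 - <<'E'
from h import *
W=lambda pts,z:np.array([ray("top",((x+.5)/3.6-.5+200,(y+.5)/3.6-.5+130),z) for x,y in pts])
D=W([(93,262),(235,293),(210,401),(67,364)],.014).mean(0);print(D)
J=W([(155,198),(210,208),(200,263),(142,250)],.094)
a=np.radians(-14.9);R=np.array([[np.cos(a),np.sin(a)],[-np.sin(a),np.cos(a)]])
e=J[1]-J[0]
im=ctrl.snapshot("top");hsv=cv2.cvtColor(im,cv2.COLOR_RGB2HSV)
m=((hsv[...,0]>100)&(hsv[...,0]<140)&(hsv[...,1]>12)&(hsv[...,2]>110)).astype(np.uint8)
n,l,s,c=cv2.connectedComponentsWithStats(m)
for i in range(1,n):
    if s[i,4]>80 and 230<c[i][0]<290 and 160<c[i][1]<215:
        p=ray("top",c[i],.094);print("blob",s[i],p,R@(p-[.4511,.0494,.094])[:2])
print(R@(J.mean(0)-[.4511,.0494,.094])[:2],np.degrees(np.arctan2(e[1],e[0])))
E
```

```text
[0.45213922 0.04831014 0.014     ]
[ 0.09638148 -0.00278087] -101.31808869002882
```

>>> apply_moves --targets '[{"roll":0,"travel":[0,0,0],"jaw":20},{"roll":0,"travel":[0,0,0],"jaw":20},{"roll":0,"travel":[0,0,0],"jaw":20}]'

```text
clock: 17.1
tool_pos: [0.6117, 0.0072, 0.1389]
orientation: [180.0, -0.0, 14.4]
force: [-2.5, 1.4, 5.4]
opening: 0.0353
gripper_force: 30.0
```

```bash
python3 -c "
from plant import ctrl
print(ctrl.close_job())"
```

```text
the job is handed in; nothing more can be done
None
```

The job is handed in at 17.1 s (no verdict was returned): the tote is seated in the dock and let go with its three spools inside, the square jar is at the front about 3 mm off the dock's middle line, and the gripper is still holding the knob at 30 N.

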